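# Finials from the drying rack to the packing rack, in reverse order

### The job

Move the four turned wooden finials from the drying rack (the one with cork pads) into the packing rack (the one with four walled bays), in reverse order: the finial now at the left end of its row goes into the right-hand end bay, the next one into the bay beside that, and so on, left and right as seen from the robot. Each finial must end upright on the floor of its own bay, about in the middle and let go, and none may be tipped over on the way.

Things in the scene. Friction and masses are not known exactly. Their poses are not given: they have to be found in the camera images.
- finial_ball: Ball finial: a round base 52 mm across and 12 mm high, a thin neck, and a ball 46 mm across on top; 96 mm tall. The ball has an upright-sided band from 61 to 81 mm above the underside, the place to grip it (46 mm wide). Loose, light wood, 0.06 to 0.13 kg. Origin: centre of underside, z up.
- finial_urn: Urn finial: a round base 52 mm across and 12 mm high, a slender stem, a round cup 50 mm across with a little 16 mm knob on top of it; 114 mm tall, the tallest. Grip it by the upright side of the cup, 68 to 88 mm above the underside (50 mm wide). Loose, light wood, 0.06 to 0.13 kg. Origin: centre of underside, z up.
- finial_column: Column finial: a round base 52 mm across and 12 mm high, then a straight round column 36 mm across with two fine grooves and a flat top; 104 mm tall. Grip it anywhere 58 to 104 mm above the underside (36 mm wide). Loose, light wood, 0.06 to 0.13 kg. Origin: centre of underside, z up.
- finial_square: Square finial, the only one not round: base 50 x 50 x 12 mm, a block 44 x 44 mm from 24 to 70 mm above the underside and a small stepped cap; 88 mm tall, the shortest. Grip the block on two opposite sides (44 mm wide), 45 to 68 mm above the underside. x, y square to its sides; starts within 0.2 rad of square to the drying rack. Loose, light wood, 0.06 to 0.13 kg. Origin: centre of underside, z up.
- pad_ball: The cork pad, 64 x 64 x 6 mm, on which the ball finial stands at the start, within about 5 mm of its middle. The four pads look alike, are fixed to the drying rack and mark the order of the row. Origin: centre of its underside, on the plank.
- pad_urn: The cork pad, 64 x 64 x 6 mm, on which the urn finial stands at the start, within about 5 mm of its middle. The four pads look alike, are fixed to the drying rack and mark the order of the row. Origin: centre of its underside, on the plank.
- pad_column: The cork pad, 64 x 64 x 6 mm, on which the column finial stands at the start, within about 5 mm of its middle. The four pads look alike, are fixed to the drying rack and mark the order of the row. Origin: centre of its underside, on the plank.
- pad_square: The cork pad, 64 x 64 x 6 mm, on which the square finial stands at the start, within about 5 mm of its middle. The four pads look alike, are fixed to the drying rack and mark the order of the row. Origin: centre of its underside, on the plank.
- drying_rack: Fixed brown plank, 314 mm long (y), 135 deep (x -46 to +89), 18 thick, on the robot's left or right; four cork pads in a row at y = +114, +38, -38, -114 mm (left to right), x = 0; finials' undersides stand 24 mm above its underside. Pencil and low strips (30 mm high at most) behind the row. Origin: underside, below the row's middle; x away from the robot, y left, turned up to 0.35 rad.
- packing_rack: Fixed grey plank, same outline, other side; four open bays with pale wood walls at y = +114, +38, -38, -114 mm (left to right), x = 0, each 70 x 70 mm inside, floor 18 mm above the underside, walls 6 mm thick, 8 mm high. Wedge on the ledge behind, all below 33 mm. Origin: underside, below the row's middle; x away from the robot, y left, turned up to 0.35 rad.
Things that resemble listed ones, but are neither listed nor needed, are in the scene too. What is shaped like the finial_urn but turquoise or yellow is not meant.

How it is judged:
By the outcome, as a careful person would: the job done as asked, in the order asked, and still so for the second after the job is handed in, with the robot touching nothing.
It also fails if it takes over 122 s, if anything falls off the work surface, if the arm or the gripper's body presses on something with over 40 N, if the wrist force passes 120 N, or if a joint passes its speed limit or range.

### The arm

A 6-joint arm with a two-finger parallel gripper is mounted at the origin on the work surface. World frame = base frame: x ahead of the robot, y to its left, z up, the work surface at z = 0. Lengths are in m, angles in rad, forces in N, time in s.
With the tool pointing down it reaches from about 0.35 to 0.85 m from the base axis. Payload 8.1 kg.
Tool frame: the origin (TCP) lies at the centre of the arm's flange, where the gripper is bolted on; the fingertips stand 186 mm ahead of it and the grasp point (between the pads) lies 167 mm ahead of it; z points along the fingers, y is the line along which they close (so a half turn about z gives the same grasp; the last joint's range is limited). The gripper opens to 93 mm and grips with 3 to 60 N. Pads are 15 mm wide; open, the fingers measure 128 mm over their backs; the gripper's body (75 mm by 188 mm) begins 65 mm behind the grasp point.
Start: joints at [-1.276, 0.13, 1.488, -0, 1.523, -0.085], TCP at [0.222, -0.557, 0.405] pointing down, gripper open.
Joint ranges: [-2.96, 2.96], [-0.89, 2.26], [0.02, 2.5], [-1.34, 4.48], [0, 2.73], [-2.66, 2.66]. Speed limits (rad/s): [2.39, 2.39, 2.79, 3.14, 3.14, 3.14].

### API

Orientations are given as a rotation vector (axis times angle).
In Python, from plant import read_state, read_camera, camera_params, robot gives the robot as it stands.
- The arm moves only by the tool carry_out, never from a script. Its argument "targets" is a list of rows, each an object of numbers: "hand": the opening in per cent of the stroke, from 0 (shut) to 100 (fully open); "x", "y", "z": the shift along the tool's x, y, z in m; "ax", "ay", "az": the turn, a rotation vector about the tool's x, y, z in rad. In form: [{"hand": .., "x": .., "y": .., "z": .., "ax": .., "ay": .., "az": ..}, ...]. A call has 1 to 8 rows; each row is the pose to reach, as a shift and turn from the pose commanded when the call began, along the tool's axes at that moment; what a row does not reach only later rows make up. A row lasts 1/8 s, in which the tool goes at most 62.5 mm and 10.7 degrees, less where a joint would pass 70% of its speed; a pose out of reach is approached as far as the arm can. A call with a gripper value outside its range is refused whole. The fingers move at their own pace and stop on an object; "newtons" is the grip in N (left out, the last holds). Time passes only in rows, so rows that repeat a pose let the fingers close. It gives the time, the measured TCP pose, the force, the opening and the grip force at its end, in the units of the state.
- read_state(): the state, without advancing time (a new reading comes with each control period).
- read_camera(name): name is "scene" or "top" or "wrist"; returns (picture, depth): 400x640x3 uint8, blue, green, red; 400x640 float32, m along the optical axis (not along the pixel's ray), 0 where there is no reading.
- camera_params(name): a dict with "fx", "fy", "cx", "cy" (pixels), "position" and "rotation" of the camera in the world. Camera axes: x right, y up, looking along -z (the intrinsics and any distortion apply to the point x, -y, -z); pixel columns grow to the right and rows downward; lengths in m; the calibration is good to about 2 mm. A picture is of the moment at which its call begins: read the wrist's pose just before it. camera_params takes no time and is no camera call; for the wrist camera it gives the pose at the moment of the call.
- robot.close_job(): hands the job in; it is judged then, once.
The state is a dict: "t": time; "q": joint angles; "dq": joint speeds; "joint_torque": joint torques, N m; "tool_pos": TCP position; "orientation": TCP orientation; "force": force on the tool from outside, world axes, zero at the start; "wrist_torque": the same for the moment, N m; "opening": finger opening in m; "gripper_force": force on a finger pad.
Only numpy, scipy, OpenCV 4.12 (cv2) and the standard library are available. Lean on these libraries where they do the work, as an engineer would, in place of code of your own. Each camera call takes 0.05 s, during which the arm holds its last target. There are 200 camera calls.

## Working session

There is one attempt and no reset: what is moved stays moved. The work goes in short steps, Python scripts to look and compute and a tool call to move; the robot and the scene stay as the last step left them, time stands still between calls to the robot, and variables do not carry over. Pictures are saved under pics/ and viewed, at most 14 in all, crops included, and the job is handed in when it is done.

Besides the shell and the picture viewer there is one more tool, called after "Request:" as name(argument=value, ...) on one line, values as JSON. carry_out: Moves the arm, as the interface text tells. Its arguments: {"type":"object","properties":{"targets":{"type":"array","items":{"type":"object","properties":{"hand":{"type":"number"},"x":{"type":"number"},"y":{"type":"number"},"z":{"type":"number"},"ax":{"type":"number"},"ay":{"type":"number"},"az":{"type":"number"}}}},"newtons":{"type":"number"}},"required":["targets"]}

```bash
ls; mkdir -p pics; python3 - <<'E'
from plant import *
import cv2
for n in ("scene","top"):
    im,d=read_camera(n); cv2.imwrite(f"pics/{n}0.png",im)
    import numpy as np; np.save(f"pics/{n}0.npy",d)
    print(n,camera_params(n))
print(read_state())
E
```

```text
pics
scene {'fx': 400.38657738775197, 'fy': 400.38657738775197, 'cx': 323.37003544181204, 'cy': 199.47376910427195, 'position': array([1.1066463 , 0.45757968, 0.52913965]), 'rotation': array([0.56561595, 1.09957052, 2.00523549])}
top {'fx': 433.5933701830079, 'fy': 433.5933701830079, 'cx': 310.3965800949612, 'cy': 202.4547033879723, 'position': array([ 0.32383744, -0.01652009,  1.03095581]), 'rotation': array([ 0.15628986, -0.1364883 , -1.54433847])}
{'t': 0.1, 'q': array([-1.27636158e+00,  1.31123973e-01,  1.48917975e+00,  6.67328342e-06,
        1.52300907e+00, -8.53958073e-02]), 'dq': array([-1.48827458e-03, -1.28845313e-03, -2.75197346e-03, -1.70999776e-03,
       -2.97536440e-05, -5.97128407e-04]), 'joint_torque': array([ 5.95200909e-04, -5.61342931e+01, -4.93096161e+01,  7.69771636e-02,
        2.91563157e-02, -4.62499781e-05]), 'tool_pos': array([ 0.22242187, -0.55702804,  0.40376404]), 'orientation': array([-3.08342696e+00, -5.92732764e-01,  2.71335027e-04]), 'force': array([ 0.34283261, -0.01127426,  0.15159067]), 'wrist_torque': array([-0.02332023, -0.04935511,  0.00802595]), 'gripper_force': 0.0, 'opening': 0.09279282660850453}
```

View pics/scene0.png

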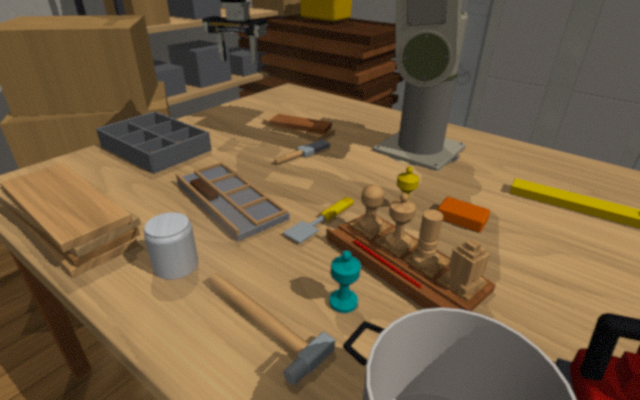

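View pics/top0.png

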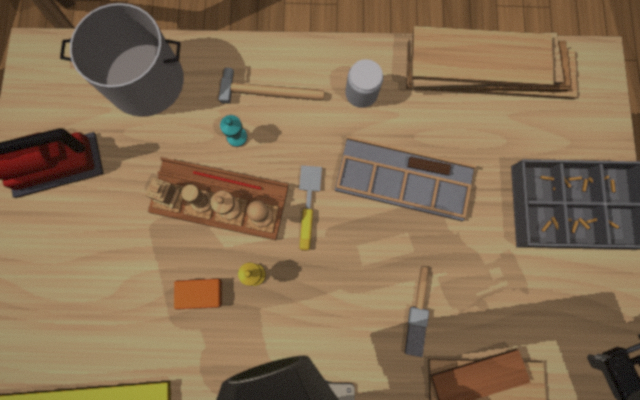

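The scene picture shows the drying rack at (410,260) with a yellow urn decoy at (408,185) and a turquoise one at (345,280). In the top picture the row from the robot's left is square (160,190), column (195,198), wood urn (225,203), ball (258,210). The packing rack bays run from (356,172) to (452,196). The decoys there are at (233,128) and (252,273), both off the rack.

```bash
python3 - <<'E'
import cv2
im=cv2.imread("pics/top0.png")
a=cv2.resize(im[145:250,140:300],None,fx=5,fy=5,interpolation=cv2.INTER_CUBIC)
b=cv2.resize(im[130:230,325:485],None,fx=5,fy=5,interpolation=cv2.INTER_CUBIC)
cv2.imwrite("pics/c1.png",a);cv2.imwrite("pics/c2.png",b)
E
```

```text
(no output)
```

View pics/c1.png

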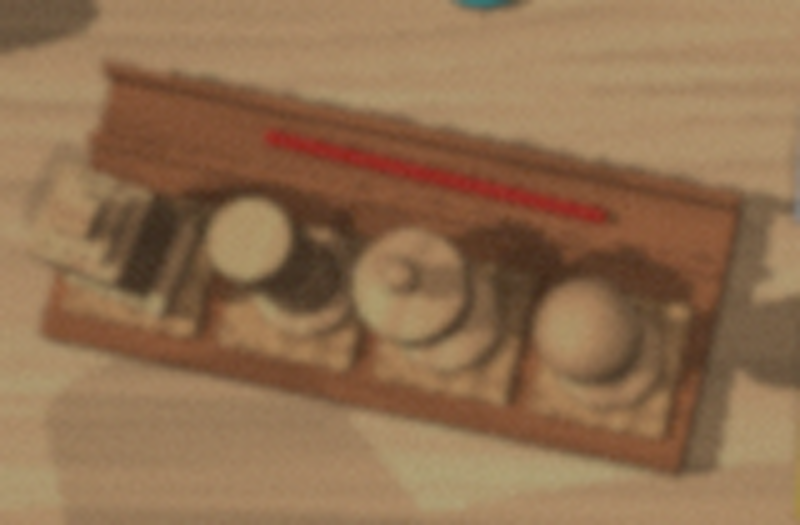

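View pics/c2.png

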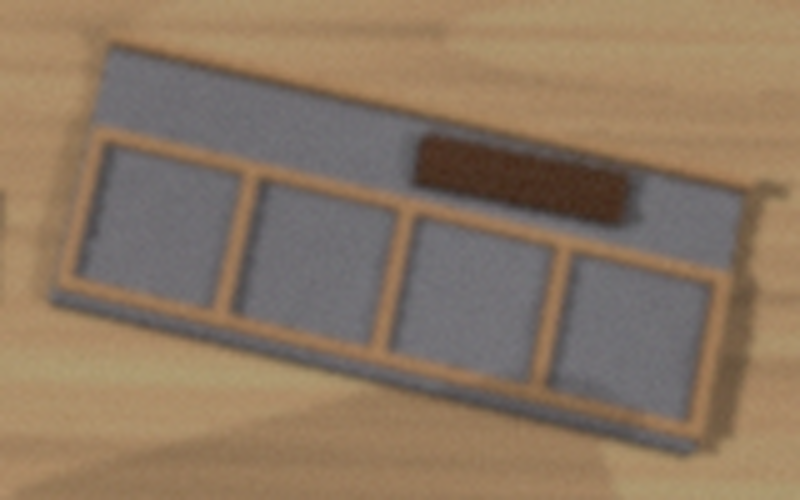

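Crop 1 shows, from the left, the square (cap about (75,215)), the column top (250,240), the wood urn knob (402,275) and the ball (587,330). Crop 2 shows the four bays, with wall-line corners at (103,138), (722,278), (68,283) and (700,428).

```bash
cat > h.py <<'E'
import numpy as np, cv2
from scipy.spatial.transform import Rotation as R
from plant import *
def toworld(p,uv,z):
    "pixels -> points on plane(s) z"
    uv=np.atleast_2d(np.array(uv,float)); r=np.c_[(uv[:,0]-p["cx"])/p["fx"],-(uv[:,1]-p["cy"])/p["fy"],-np.ones(len(uv))]
    r=R.from_rotvec(p["rotation"]).apply(r); return p["position"]+r*((z-p["position"][2])/r[:,2])[:,None]
def topix(p,X):
    c=R.from_rotvec(p["rotation"]).inv().apply(np.atleast_2d(X)-p["position"]); return np.c_[p["cx"]+p["fx"]*c[:,0]/-c[:,2],p["cy"]-p["fy"]*c[:,1]/-c[:,2]]
def rigid(M,W):
    "2D rigid fit model->world: yaw, origin, residual"
    M=np.array(M,float);W=np.array(W)[:,:2];m=M-M.mean(0);w=W-W.mean(0)
    th=np.arctan2((m[:,0]*w[:,1]-m[:,1]*w[:,0]).sum(),(m*w).sum()); c,s=np.cos(th),np.sin(th);A=np.array([[c,-s],[s,c]])
    o=W.mean(0)-A@M.mean(0); return th,A,o,np.linalg.norm(M@A.T+o-W,axis=1)
E
python3 - <<'E'
from h import *
np.set_printoptions(precision=4,suppress=True)
p=camera_params("top")
f=lambda a,o:np.array(a)/5.+np.array(o)-.4
W=toworld(p,f([(103,138),(722,278),(68,283),(700,428)],(325,130)),.026)
th,A,o,r=rigid([(.038,.152),(.038,-.152),(-.038,.152),(-.038,-.152)],W);print("pack",th,o,r)
for y in(.114,.038,-.038,-.114):print("bay",y,A@[0,y]+o)
C=(140,145)
W=toworld(p,f([(45,338),(680,472)],C),.018)
th,A,o,r=rigid([(-.046,.157),(-.046,-.157)],W);print("dry",th,o,r)
P=[A@[0,y]+o for y in(.114,.038,-.038,-.114)];print(P)
print(toworld(p,f([(75,215),(250,240),(402,275),(587,330)],C),np.array([.112,.128,.137,.097])))
E
```

```text
pack -0.21126789458012102 [ 0.5587 -0.2221] [0.002  0.0027 0.0016 0.0013]
bay 0.114 [ 0.5826 -0.1106]
bay 0.038 [ 0.5666 -0.1849]
bay -0.038 [ 0.5507 -0.2592]
bay -0.114 [ 0.5348 -0.3335]
dry -0.18604177633016858 [0.5004 0.2218] [0.0021 0.0021]
[array([0.5215, 0.3338]), array([0.5075, 0.2591]), array([0.4934, 0.1844]), array([0.4793, 0.1098])]
[[0.5235 0.3374 0.112 ]
 [0.5107 0.2552 0.128 ]
 [0.4951 0.1872 0.137 ]
 [0.4799 0.1137 0.097 ]]
```

```bash
cat >> h.py <<'E'
def go(x,y,z,yaw):
    "shift and turn in present tool axes to a tool-down pose with tool y along world yaw"
    s=read_state();T=R.from_rotvec(s["orientation"])
    c,n=np.cos(yaw),np.sin(yaw); G=R.from_matrix(np.array([[-n,c,0],[c,n,0],[0,0,-1]]))
    print("pos",s["tool_pos"].round(4),"t",s["t"],"shift",T.inv().apply(np.array([x,y,z])-s["tool_pos"]).round(4),"turn",(T.inv()*G).as_rotvec().round(4))
E
python3 -c "
from h import *
go(.46,.19,.45,-.19)"
```

```text
pos [ 0.2224 -0.557   0.4038] t 0.1 shift [ 0.4976 -0.6058 -0.0451] turn [-1.500e-03 -1.000e-03 -1.001e+00]
```

Request:
carry_out(targets=[{"hand": 100, "x": 0.0, "y": 0.0, "z": -0.045, "ax": 0, "ay": 0, "az": -0.15}, {"hand": 100, "x": 0.5, "y": -0.606, "z": -0.045, "ax": 0, "ay": 0, "az": -1.0}, {"hand": 100, "x": 0.5, "y": -0.606, "z": -0.045, "ax": 0, "ay": 0, "az": -1.0}, {"hand": 100, "x": 0.5, "y": -0.606, "z": -0.045, "ax": 0, "ay": 0, "az": -1.0}, {"hand": 100, "x": 0.5, "y": -0.606, "z": -0.045, "ax": 0, "ay": 0, "az": -1.0}, {"hand": 100, "x": 0.5, "y": -0.606, "z": -0.045, "ax": 0, "ay": 0, "az": -1.0}, {"hand": 100, "x": 0.5, "y": -0.606, "z": -0.045, "ax": 0, "ay": 0, "az": -1.0}, {"hand": 100, "x": 0.5, "y": -0.606, "z": -0.045, "ax": 0, "ay": 0, "az": -1.0}], newtons=20)

```text
t: 1.1
tool_pos: [0.3559, -0.1387, 0.4495]
orientation: [2.423, 1.999, 0.0]
force: [0.4, -0.4, -0.4]
opening: 0.0926
gripper_force: 0.0
```

```bash
python3 -c "
from h import *
p=camera_params('wrist');print(p)
im,d=read_camera('wrist');cv2.imwrite('pics/w1.png',im)
go(.46,.19,.45,-.19)"
```

```text
{'fx': 283.971038775915, 'fy': 283.971038775915, 'cx': 314.41071870668793, 'cy': 202.854822440479, 'position': array([ 0.37090311, -0.06678137,  0.42981096]), 'rotation': array([-0.26645633,  0.02515644, -0.19017896])}
pos [ 0.3577 -0.1325  0.4497] t 1.15 shift [0.3358 0.0413 0.0012] turn [ 0.0009 -0.0042  0.0052]
```

Request:
carry_out(targets=[{"hand": 100, "x": 0.29, "y": 0.06, "z": 0}, {"hand": 100, "x": 0.29, "y": 0.06, "z": 0}, {"hand": 100, "x": 0.29, "y": 0.06, "z": 0}, {"hand": 100, "x": 0.29, "y": 0.06, "z": 0}, {"hand": 100, "x": 0.29, "y": 0.06, "z": 0}, {"hand": 100, "x": 0.29, "y": 0.06, "z": 0}, {"hand": 100, "x": 0.29, "y": 0.06, "z": 0}])

```text
schema error: expected keys hand, x, y, z, ax, ay, az
```

```bash
python3 -c "
from h import *
p=camera_params('wrist');print(p)
im,d=read_camera('wrist');cv2.imwrite('pics/w2.png',im)
X=[(.5235,.3374,.112),(.5107,.2552,.128),(.4951,.1872,.137),(.4799,.1137,.12)]
print(topix(p,X).round(0)); np.savez('pics/w2.npz',**p)
go(.4799,.1137,.45,-.19)"
```

```text
{'fx': 283.971038775915, 'fy': 283.971038775915, 'cx': 314.41071870668793, 'cy': 202.854822440479, 'position': array([ 0.37221705, -0.06040603,  0.43029623]), 'rotation': array([-0.26233491,  0.02332003, -0.18355217])}
[[ 422. -494.]
 [ 423. -356.]
 [ 414. -239.]
 [ 398.  -98.]]
pos [ 0.3571 -0.1355  0.4497] t 1.2 shift [0.2674 0.0755 0.0003] turn [ 0.0006 -0.0019  0.0074]
```

View pics/w2.png

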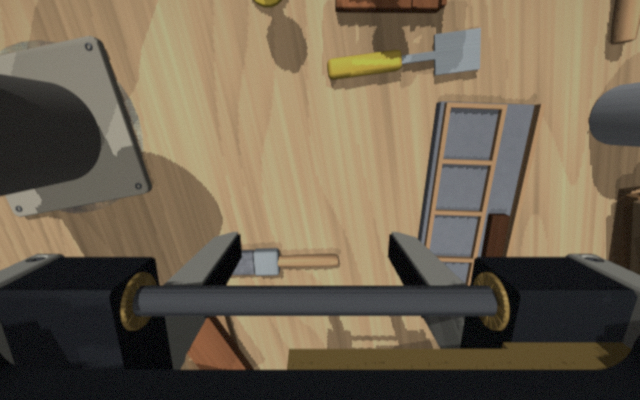

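The move was refused because rows need all their keys. The wrist picture shows the packing rack at the lower right, with bay walls from (470,105) downward, and the fingers at the bottom.

Request:
carry_out(targets=[{"hand": 100, "x": 0.21, "y": 0.075, "z": 0, "ax": 0, "ay": 0, "az": 0}, {"hand": 100, "x": 0.21, "y": 0.075, "z": 0, "ax": 0, "ay": 0, "az": 0}, {"hand": 100, "x": 0.21, "y": 0.075, "z": 0, "ax": 0, "ay": 0, "az": 0}, {"hand": 100, "x": 0.21, "y": 0.075, "z": 0, "ax": 0, "ay": 0, "az": 0}, {"hand": 100, "x": 0.21, "y": 0.075, "z": 0, "ax": 0, "ay": 0, "az": 0}])

```text
t: 1.82
tool_pos: [0.4701, 0.0526, 0.4489]
orientation: [-2.419, -2.002, 0.002]
force: [-1.1, 0.1, 0.7]
opening: 0.0929
gripper_force: 0.0
```

```bash
python3 -c "
from h import *
p=camera_params('wrist')
im,d=read_camera('wrist');cv2.imwrite('pics/w3.png',im)
X=[(.5235,.3374,.112),(.5107,.2552,.128),(.4951,.1872,.137),(.4799,.1137,.12)]
print(topix(p,X).round(0)); np.savez('pics/w3.npz',**p)
go(.4799,.1137,.45,-.19)"
```

```text
[[ 313. -131.]
 [ 316.  -29.]
 [ 313.   55.]
 [ 312.  136.]]
pos [0.4697 0.0515 0.449 ] t 1.875 shift [ 0.063  -0.0016 -0.001 ] turn [-0.0017  0.0008  0.0009]
```

View pics/w3.png

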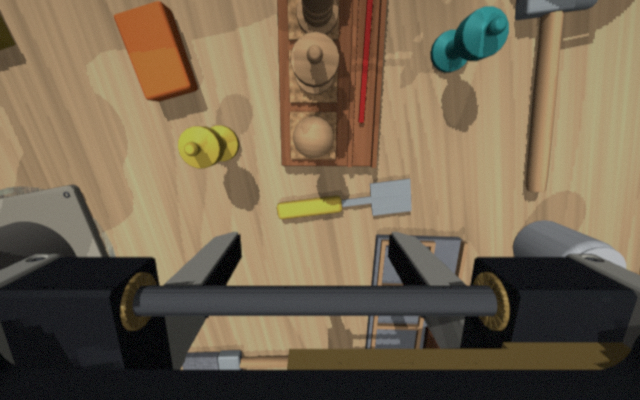

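The wrist picture puts the urn knob at (316,53) and the ball at (313,137), within 3 px of the predictions. The yellow decoy is at (205,147) and the turquoise one at (480,38), both off the rack. I'll pick the ball first.

Request:
carry_out(targets=[{"hand": 100, "x": 0.063, "y": -0.001, "z": 0, "ax": 0, "ay": 0, "az": 0}, {"hand": 100, "x": 0.063, "y": -0.001, "z": 0.05, "ax": 0, "ay": 0, "az": 0}, {"hand": 100, "x": 0.063, "y": -0.001, "z": 0.1, "ax": 0, "ay": 0, "az": 0}, {"hand": 100, "x": 0.063, "y": -0.001, "z": 0.14, "ax": 0, "ay": 0, "az": 0}, {"hand": 100, "x": 0.063, "y": -0.001, "z": 0.187, "ax": 0, "ay": 0, "az": 0}, {"hand": 100, "x": 0.063, "y": -0.001, "z": 0.187, "ax": 0, "ay": 0, "az": 0}, {"hand": 45, "x": 0.063, "y": -0.001, "z": 0.187, "ax": 0, "ay": 0, "az": 0}, {"hand": 30, "x": 0.063, "y": -0.001, "z": 0.187, "ax": 0, "ay": 0, "az": 0}], newtons=15)

```text
t: 2.88
tool_pos: [0.4816, 0.1131, 0.2655]
orientation: [2.422, 1.997, 0.006]
force: [-0.6, 0.1, -0.5]
opening: 0.0777
gripper_force: 0.0
```

Request:
carry_out(targets=[{"hand": 30, "x": 0, "y": 0, "z": 0, "ax": 0, "ay": 0, "az": 0}, {"hand": 30, "x": 0, "y": 0, "z": 0, "ax": 0, "ay": 0, "az": 0}, {"hand": 30, "x": 0, "y": 0, "z": 0, "ax": 0, "ay": 0, "az": 0}])

```text
t: 3.25
tool_pos: [0.4805, 0.1135, 0.263]
orientation: [2.423, 2.0, 0.001]
force: [-1.3, 0.2, 0.2]
opening: 0.0474
gripper_force: 0.3
```

```bash
python3 -c "
from h import *
s=read_state();print(s['opening'],s['gripper_force'])
go(.5826,-.1106,.44,-.21)"
```

```text
0.04738825911690252 0.2764027565717697
pos [0.4805 0.1135 0.263 ] t 3.25 shift [-0.2006  0.1428 -0.177 ] turn [ 0.0003 -0.0002  0.0192]
```

Request:
carry_out(targets=[{"hand": 30, "x": 0, "y": 0, "z": 0, "ax": 0, "ay": 0, "az": 0}, {"hand": 30, "x": 0, "y": 0, "z": 0, "ax": 0, "ay": 0, "az": 0}, {"hand": 30, "x": 0, "y": 0, "z": 0, "ax": 0, "ay": 0, "az": 0}, {"hand": 30, "x": 0, "y": 0, "z": -0.03, "ax": 0, "ay": 0, "az": 0}, {"hand": 30, "x": 0, "y": 0, "z": -0.08, "ax": 0, "ay": 0, "az": 0}, {"hand": 30, "x": 0, "y": 0, "z": -0.13, "ax": 0, "ay": 0, "az": 0}, {"hand": 30, "x": 0, "y": 0, "z": -0.16, "ax": 0, "ay": 0, "az": 0}, {"hand": 30, "x": 0, "y": 0, "z": -0.16, "ax": 0, "ay": 0, "az": 0}])

```text
t: 4.25
tool_pos: [0.4811, 0.1135, 0.4254]
orientation: [2.421, 1.998, 0.007]
force: [0.3, -1.1, -1.1]
opening: 0.0461
gripper_force: 15.0
```

```bash
python3 -c "
from h import *
s=read_state();print(s['opening'],s['gripper_force'])
go(.5826,-.1106,.42,-.21)"
```

```text
0.046085086673107366 14.99983549118042
pos [0.4811 0.1135 0.4254] t 4.25 shift [-0.2007  0.1422  0.0058] turn [ 0.0048 -0.0016  0.019 ]
```

Request:
carry_out(targets=[{"hand": 30, "x": -0.02, "y": 0.014, "z": 0, "ax": 0, "ay": 0, "az": 0.02}, {"hand": 30, "x": -0.06, "y": 0.042, "z": 0, "ax": 0, "ay": 0, "az": 0.02}, {"hand": 30, "x": -0.1, "y": 0.071, "z": 0, "ax": 0, "ay": 0, "az": 0.02}, {"hand": 30, "x": -0.14, "y": 0.099, "z": 0, "ax": 0, "ay": 0, "az": 0.02}, {"hand": 30, "x": -0.18, "y": 0.128, "z": 0, "ax": 0, "ay": 0, "az": 0.02}, {"hand": 30, "x": -0.2, "y": 0.142, "z": 0, "ax": 0, "ay": 0, "az": 0.02}, {"hand": 30, "x": -0.2, "y": 0.142, "z": 0, "ax": 0, "ay": 0, "az": 0.02}, {"hand": 30, "x": -0.2, "y": 0.142, "z": 0, "ax": 0, "ay": 0, "az": 0.02}])

```text
t: 5.25
tool_pos: [0.5815, -0.1094, 0.4209]
orientation: [-2.441, -1.974, 0.002]
force: [-0.7, -0.4, -0.6]
opening: 0.0456
gripper_force: 15.0
```

```bash
python3 -c "
from h import *
p=dict(np.load('pics/w2.npz'));p={k:v if v.ndim else float(v) for k,v in p.items()}
print('bay0 wrist',toworld(p,[(470.5,134)],.026), topix(p,[(.5826,-.1106,.026)]))
s=read_state();print(s['opening'],s['gripper_force'])
go(.5826,-.1106,.258,-.21)
im,d=read_camera('top');cv2.imwrite('pics/t2.png',cv2.resize(im[110:260,300:500],None,fx=4,fy=4,interpolation=cv2.INTER_CUBIC))"
```

```text
bay0 wrist [[ 0.58320958 -0.11011719  0.026     ]] [[470.07106005 134.43547311]]
0.045619384765683606 14.999906569719315
pos [ 0.5815 -0.1094  0.4209] t 5.25 shift [-0.001   0.0018  0.1629] turn [-0.0028 -0.0005 -0.0009]
```

View pics/t2.png

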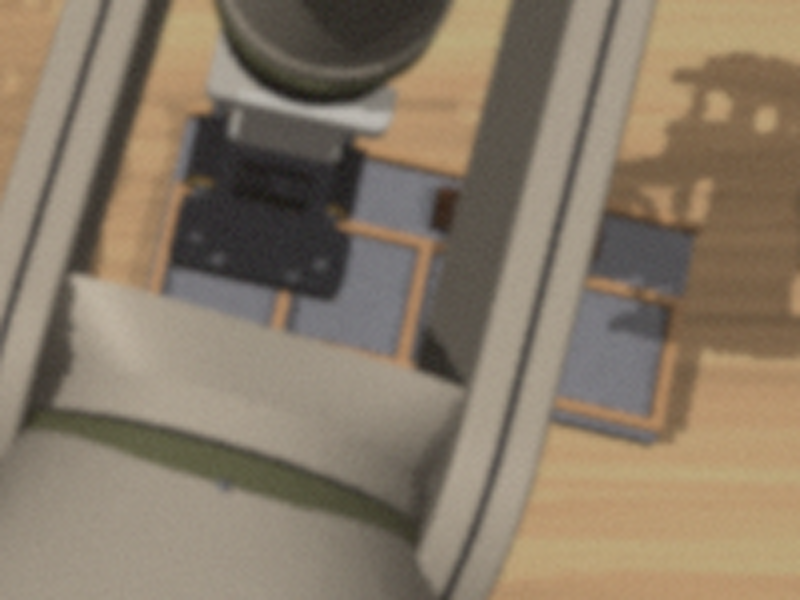

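The top view is mostly blocked by the arm, but the wrist and top estimates of the bay agree to 1 mm. Lowering now.

Request:
carry_out(targets=[{"hand": 30, "x": -0.001, "y": 0.002, "z": 0.02, "ax": 0, "ay": 0, "az": 0}, {"hand": 30, "x": -0.001, "y": 0.002, "z": 0.06, "ax": 0, "ay": 0, "az": 0}, {"hand": 30, "x": -0.001, "y": 0.002, "z": 0.1, "ax": 0, "ay": 0, "az": 0}, {"hand": 30, "x": -0.001, "y": 0.002, "z": 0.13, "ax": 0, "ay": 0, "az": 0}, {"hand": 30, "x": -0.001, "y": 0.002, "z": 0.15, "ax": 0, "ay": 0, "az": 0}, {"hand": 30, "x": -0.001, "y": 0.002, "z": 0.16, "ax": 0, "ay": 0, "az": 0}, {"hand": 30, "x": -0.001, "y": 0.002, "z": 0.163, "ax": 0, "ay": 0, "az": 0}, {"hand": 30, "x": -0.001, "y": 0.002, "z": 0.163, "ax": 0, "ay": 0, "az": 0}])

```text
t: 6.3
tool_pos: [0.5841, -0.1114, 0.2607]
orientation: [2.442, 1.974, 0.001]
force: [0.0, 0.3, -0.6]
opening: 0.0457
gripper_force: 15.0
```

Request:
carry_out(targets=[{"hand": 30, "x": 0, "y": 0, "z": 0, "ax": 0, "ay": 0, "az": 0}, {"hand": 30, "x": 0, "y": 0, "z": 0.001, "ax": 0, "ay": 0, "az": 0}])

```text
t: 6.55
tool_pos: [0.584, -0.1115, 0.2597]
orientation: [2.442, 1.974, 0.001]
force: [0.8, 0.3, -1.2]
opening: 0.0458
gripper_force: 15.0
```

Request:
carry_out(targets=[{"hand": 30, "x": -0.001, "y": -0.001, "z": 0.002, "ax": 0, "ay": 0, "az": 0}, {"hand": 30, "x": -0.001, "y": -0.001, "z": 0.0025, "ax": 0, "ay": 0, "az": 0}, {"hand": 30, "x": -0.001, "y": -0.001, "z": 0.0025, "ax": 0, "ay": 0, "az": 0}])

```text
t: 6.92
tool_pos: [0.5825, -0.1122, 0.2568]
orientation: [2.443, 1.975, 0.0]
force: [-2.8, 0.4, 4.8]
opening: 0.0457
gripper_force: 15.0
```

Request:
carry_out(targets=[{"hand": 60, "x": 0, "y": 0, "z": 0, "ax": 0, "ay": 0, "az": 0}, {"hand": 100, "x": 0, "y": 0, "z": 0, "ax": 0, "ay": 0, "az": 0}, {"hand": 100, "x": 0, "y": 0, "z": 0, "ax": 0, "ay": 0, "az": 0}, {"hand": 100, "x": 0, "y": 0, "z": 0, "ax": 0, "ay": 0, "az": 0}, {"hand": 100, "x": 0, "y": 0, "z": 0, "ax": 0, "ay": 0, "az": 0}, {"hand": 100, "x": 0, "y": 0, "z": 0, "ax": 0, "ay": 0, "az": 0}])

```text
t: 7.68
tool_pos: [0.5824, -0.1121, 0.2562]
orientation: [2.443, 1.975, -0.0]
force: [-0.2, 1.2, -0.1]
opening: 0.0926
gripper_force: 0.0
```

```bash
python3 -c "
from h import *
s=read_state();print(s['opening'],s['force'])
go(.498,.1872,.44,-.19)"
```

```text
0.0925935161995527 [-0.22885273  1.17912593 -0.11727398]
pos [ 0.5824 -0.1121  0.2562] t 7.675 shift [ 0.275  -0.1453 -0.1838] turn [-0.     0.    -0.021]
```

Request:
carry_out(targets=[{"hand": 100, "x": 0, "y": 0, "z": -0.05, "ax": 0, "ay": 0, "az": 0}, {"hand": 100, "x": 0, "y": 0, "z": -0.11, "ax": 0, "ay": 0, "az": 0}, {"hand": 100, "x": 0, "y": 0, "z": -0.17, "ax": 0, "ay": 0, "az": 0}, {"hand": 100, "x": 0.05, "y": -0.026, "z": -0.184, "ax": 0, "ay": 0, "az": -0.02}, {"hand": 100, "x": 0.275, "y": -0.145, "z": -0.184, "ax": 0, "ay": 0, "az": -0.02}, {"hand": 100, "x": 0.275, "y": -0.145, "z": -0.184, "ax": 0, "ay": 0, "az": -0.02}, {"hand": 100, "x": 0.275, "y": -0.145, "z": -0.184, "ax": 0, "ay": 0, "az": -0.02}, {"hand": 100, "x": 0.275, "y": -0.145, "z": -0.184, "ax": 0, "ay": 0, "az": -0.02}])

```text
t: 8.68
tool_pos: [0.4986, 0.1845, 0.4405]
orientation: [2.423, 1.999, 0.001]
force: [1.3, 0.5, 0.6]
opening: 0.0931
gripper_force: 0.0
```

Request:
carry_out(targets=[{"hand": 100, "x": 0, "y": 0, "z": 0, "ax": 0, "ay": 0, "az": 0}, {"hand": 100, "x": 0, "y": 0, "z": 0, "ax": 0, "ay": 0, "az": 0}])

```text
t: 8.93
tool_pos: [0.4995, 0.1828, 0.4403]
orientation: [2.422, 2.001, -0.0]
force: [-0.5, 0.2, -0.7]
opening: 0.0927
gripper_force: 0.0
```

```bash
python3 -c "
from h import *
p=camera_params('wrist')
im,d=read_camera('wrist');cv2.imwrite('pics/w4.png',im)
X=[(.5235,.3374,.112),(.5107,.2552,.128),(.498,.1872,.137)]
print(topix(p,X).round(0)); np.savez('pics/w4.npz',**p)
go(.498,.1872,.269,-.19)"
```

```text
[[308.  36.]
 [311. 125.]
 [311. 195.]]
pos [0.4997 0.1821 0.4402] t 8.975 shift [ 0.0047 -0.0027  0.1712] turn [ 0.0003  0.0004 -0.0015]
```

View pics/w4.png

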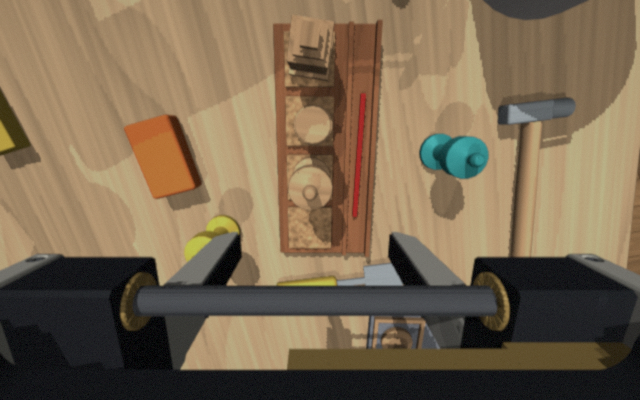

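The wrist view has the wood urn knob at (311,193), the column top at (314,125) and the square cap near (311,35). The ball stands in its bay at (397,340). The wood urn fits the description because it stands on the rack; the turquoise one at (465,157) and the yellow one at (205,240) are ruled out.

Request:
carry_out(targets=[{"hand": 100, "x": 0.005, "y": -0.002, "z": 0.03, "ax": 0, "ay": 0, "az": 0}, {"hand": 100, "x": 0.005, "y": -0.002, "z": 0.08, "ax": 0, "ay": 0, "az": 0}, {"hand": 100, "x": 0.005, "y": -0.002, "z": 0.12, "ax": 0, "ay": 0, "az": 0}, {"hand": 100, "x": 0.005, "y": -0.002, "z": 0.15, "ax": 0, "ay": 0, "az": 0}, {"hand": 100, "x": 0.005, "y": -0.002, "z": 0.171, "ax": 0, "ay": 0, "az": 0}, {"hand": 100, "x": 0.005, "y": -0.002, "z": 0.171, "ax": 0, "ay": 0, "az": 0}, {"hand": 60, "x": 0.005, "y": -0.002, "z": 0.171, "ax": 0, "ay": 0, "az": 0}, {"hand": 30, "x": 0.005, "y": -0.002, "z": 0.171, "ax": 0, "ay": 0, "az": 0}])

```text
t: 9.98
tool_pos: [0.4993, 0.1879, 0.2708]
orientation: [2.423, 1.998, 0.004]
force: [-0.0, 0.0, -0.9]
opening: 0.0776
gripper_force: 0.0
```

Request:
carry_out(targets=[{"hand": 30, "x": 0, "y": 0, "z": 0, "ax": 0, "ay": 0, "az": 0}, {"hand": 30, "x": 0, "y": 0, "z": 0, "ax": 0, "ay": 0, "az": 0}, {"hand": 30, "x": 0, "y": 0, "z": 0, "ax": 0, "ay": 0, "az": 0}, {"hand": 30, "x": 0, "y": 0, "z": 0, "ax": 0, "ay": 0, "az": 0}, {"hand": 30, "x": 0, "y": 0, "z": 0, "ax": 0, "ay": 0, "az": 0}, {"hand": 30, "x": 0, "y": 0, "z": 0, "ax": 0, "ay": 0, "az": 0}, {"hand": 30, "x": 0, "y": 0, "z": 0, "ax": 0, "ay": 0, "az": 0}])

```text
t: 10.85
tool_pos: [0.4985, 0.1881, 0.2694]
orientation: [-2.423, -1.999, -0.0]
force: [-2.6, -0.5, 2.2]
opening: 0.0497
gripper_force: 15.0
```

Request:
carry_out(targets=[{"hand": 30, "x": 0, "y": 0, "z": -0.02, "ax": 0, "ay": 0, "az": 0}, {"hand": 30, "x": 0, "y": 0, "z": -0.06, "ax": 0, "ay": 0, "az": 0}, {"hand": 30, "x": 0, "y": 0, "z": -0.11, "ax": 0, "ay": 0, "az": 0}, {"hand": 30, "x": 0, "y": 0, "z": -0.15, "ax": 0, "ay": 0, "az": 0}, {"hand": 30, "x": 0, "y": 0, "z": -0.17, "ax": 0, "ay": 0, "az": 0}, {"hand": 30, "x": 0, "y": 0, "z": -0.17, "ax": 0, "ay": 0, "az": 0}])

```text
t: 11.6
tool_pos: [0.4988, 0.1881, 0.44]
orientation: [2.423, 1.999, 0.003]
force: [-0.1, 0.3, -1.3]
opening: 0.0497
gripper_force: 15.0
```

```bash
python3 -c "
from h import *
s=read_state();print(s['opening'],s['gripper_force'])
go(.5669,-.1847,.44,-.21)
im=cv2.imread('pics/w4.png')
cv2.imwrite('pics/c4.png',cv2.resize(im[5:95,265:355],None,fx=6,fy=6,interpolation=cv2.INTER_CUBIC))"
```

```text
0.049657948395629384 14.999818503856659
pos [0.4988 0.1881 0.44  ] t 11.6 shift [-3.531e-01  1.377e-01 -1.000e-04] turn [ 0.0019 -0.0009  0.0189]
```

View pics/c4.png

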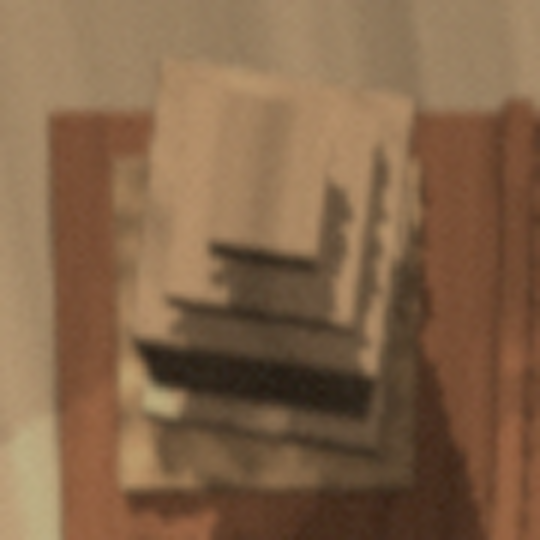

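The crop shows the square finial turned clockwise about 0.15 rad. Its block-top corners are near (137,342), (375,380), (165,62) and (410,100).

Request:
carry_out(targets=[{"hand": 30, "x": -0.02, "y": 0.008, "z": 0, "ax": 0, "ay": 0, "az": 0.02}, {"hand": 30, "x": -0.07, "y": 0.027, "z": 0, "ax": 0, "ay": 0, "az": 0.02}, {"hand": 30, "x": -0.12, "y": 0.047, "z": 0, "ax": 0, "ay": 0, "az": 0.02}, {"hand": 30, "x": -0.17, "y": 0.066, "z": 0, "ax": 0, "ay": 0, "az": 0.02}, {"hand": 30, "x": -0.22, "y": 0.086, "z": 0, "ax": 0, "ay": 0, "az": 0.02}, {"hand": 30, "x": -0.27, "y": 0.105, "z": 0, "ax": 0, "ay": 0, "az": 0.02}, {"hand": 30, "x": -0.32, "y": 0.125, "z": 0, "ax": 0, "ay": 0, "az": 0.02}, {"hand": 30, "x": -0.353, "y": 0.138, "z": 0, "ax": 0, "ay": 0, "az": 0.02}])

```text
t: 12.6
tool_pos: [0.5666, -0.187, 0.4356]
orientation: [-2.442, -1.971, 0.004]
force: [-0.1, -0.0, -1.1]
opening: 0.0497
gripper_force: 15.0
```

Request:
carry_out(targets=[{"hand": 30, "x": 0, "y": 0, "z": 0, "ax": 0, "ay": 0, "az": 0}, {"hand": 30, "x": 0, "y": 0, "z": 0, "ax": 0, "ay": 0, "az": 0}, {"hand": 30, "x": 0, "y": 0, "z": 0, "ax": 0, "ay": 0, "az": 0}])

```text
t: 12.98
tool_pos: [0.5669, -0.1835, 0.4384]
orientation: [-2.441, -1.976, 0.001]
force: [-0.5, -0.2, 0.0]
opening: 0.0498
gripper_force: 15.0
```

```bash
python3 -c "
from h import *
p=dict(np.load('pics/w4.npz'));p={k:v if v.ndim else float(v) for k,v in p.items()}
W=toworld(p,np.array([(137,342),(375,380),(165,62),(410,100)])/6+[264.6,4.6],.094);h=.022
th,A,o,r=rigid([(-h,-h),(h,-h),(-h,h),(h,h)],W);print('square',th,o,r)
go(.5669,-.1847,.2635,-.21)"
```

```text
square -0.3240606587122297 [0.52545068 0.3367805 ] [0.00114769 0.00081211 0.00105211 0.00130236]
pos [ 0.5669 -0.1835  0.4384] t 12.975 shift [-0.0013  0.0005  0.1749] turn [-0.0012 -0.0005  0.0004]
```

Request:
carry_out(targets=[{"hand": 30, "x": -0.001, "y": 0, "z": 0.02, "ax": 0, "ay": 0, "az": 0}, {"hand": 30, "x": -0.001, "y": 0, "z": 0.06, "ax": 0, "ay": 0, "az": 0}, {"hand": 30, "x": -0.001, "y": 0, "z": 0.1, "ax": 0, "ay": 0, "az": 0}, {"hand": 30, "x": -0.001, "y": 0, "z": 0.14, "ax": 0, "ay": 0, "az": 0}, {"hand": 30, "x": -0.001, "y": 0, "z": 0.165, "ax": 0, "ay": 0, "az": 0}, {"hand": 30, "x": -0.001, "y": 0, "z": 0.172, "ax": 0, "ay": 0, "az": 0}, {"hand": 30, "x": -0.001, "y": 0, "z": 0.174, "ax": 0, "ay": 0, "az": 0}, {"hand": 30, "x": -0.001, "y": 0, "z": 0.174, "ax": 0, "ay": 0, "az": 0}])

```text
t: 13.98
tool_pos: [0.5672, -0.1857, 0.2665]
orientation: [2.441, 1.974, 0.002]
force: [-0.5, -0.1, -0.7]
opening: 0.0499
gripper_force: 15.0
```

Request:
carry_out(targets=[{"hand": 30, "x": 0, "y": 0, "z": 0, "ax": 0, "ay": 0, "az": 0}, {"hand": 30, "x": 0, "y": 0, "z": 0, "ax": 0, "ay": 0, "az": 0}])

```text
t: 14.22
tool_pos: [0.567, -0.1858, 0.2661]
orientation: [2.442, 1.974, 0.001]
force: [0.1, 0.3, -1.4]
opening: 0.0498
gripper_force: 15.0
```

Request:
carry_out(targets=[{"hand": 30, "x": 0, "y": 0, "z": 0.0015, "ax": 0, "ay": 0, "az": 0}, {"hand": 30, "x": 0, "y": 0, "z": 0.003, "ax": 0, "ay": 0, "az": 0}, {"hand": 30, "x": 0, "y": 0, "z": 0.003, "ax": 0, "ay": 0, "az": 0}])

```text
t: 14.6
tool_pos: [0.5669, -0.1858, 0.2633]
orientation: [2.443, 1.975, 0.0]
force: [-3.4, 0.8, 6.5]
opening: 0.05
gripper_force: 15.0
```

Request:
carry_out(targets=[{"hand": 60, "x": 0, "y": 0, "z": 0, "ax": 0, "ay": 0, "az": 0}, {"hand": 100, "x": 0, "y": 0, "z": 0, "ax": 0, "ay": 0, "az": 0}, {"hand": 100, "x": 0, "y": 0, "z": 0, "ax": 0, "ay": 0, "az": 0}, {"hand": 100, "x": 0, "y": 0, "z": 0, "ax": 0, "ay": 0, "az": 0}, {"hand": 100, "x": 0, "y": 0, "z": 0, "ax": 0, "ay": 0, "az": 0}, {"hand": 100, "x": 0, "y": 0, "z": 0, "ax": 0, "ay": 0, "az": 0}])

```text
t: 15.35
tool_pos: [0.5667, -0.1857, 0.2622]
orientation: [-2.443, -1.975, 0.0]
force: [0.0, 0.5, -0.2]
opening: 0.0925
gripper_force: 0.0
```

```bash
python3 -c "
from h import *
s=read_state();print(s['opening'],s['force'])
go(.513,.2548,.45,-.19)"
```

```text
0.09254282177700572 [ 0.0326277   0.54267972 -0.1546404 ]
pos [ 0.5667 -0.1857  0.2622] t 15.35 shift [ 0.4194 -0.1448 -0.1878] turn [-0.     0.    -0.021]
```

Request:
carry_out(targets=[{"hand": 100, "x": 0, "y": 0, "z": -0.05, "ax": 0, "ay": 0, "az": 0}, {"hand": 100, "x": 0, "y": 0, "z": -0.11, "ax": 0, "ay": 0, "az": 0}, {"hand": 100, "x": 0, "y": 0, "z": -0.17, "ax": 0, "ay": 0, "az": 0}, {"hand": 100, "x": 0.05, "y": -0.017, "z": -0.188, "ax": 0, "ay": 0, "az": -0.02}, {"hand": 100, "x": 0.42, "y": -0.145, "z": -0.188, "ax": 0, "ay": 0, "az": -0.02}, {"hand": 100, "x": 0.42, "y": -0.145, "z": -0.188, "ax": 0, "ay": 0, "az": -0.02}, {"hand": 100, "x": 0.42, "y": -0.145, "z": -0.188, "ax": 0, "ay": 0, "az": -0.02}, {"hand": 100, "x": 0.42, "y": -0.145, "z": -0.188, "ax": 0, "ay": 0, "az": -0.02}])

```text
t: 16.35
tool_pos: [0.5295, 0.1168, 0.4505]
orientation: [2.423, 1.999, 0.001]
force: [1.5, 0.6, 0.5]
opening: 0.093
gripper_force: 0.0
```

```bash
python3 -c "
from h import *
go(.513,.2548,.45,-.19)"
```

```text
pos [0.5295 0.1168 0.4505] t 16.35 shift [ 0.1324 -0.0424  0.0005] turn [ 0.0007 -0.0002 -0.0012]
```

Request:
carry_out(targets=[{"hand": 100, "x": 0.125, "y": -0.042, "z": 0, "ax": 0, "ay": 0, "az": 0}, {"hand": 100, "x": 0.125, "y": -0.042, "z": 0, "ax": 0, "ay": 0, "az": 0}, {"hand": 100, "x": 0.125, "y": -0.042, "z": 0, "ax": 0, "ay": 0, "az": 0}, {"hand": 100, "x": 0.125, "y": -0.042, "z": 0, "ax": 0, "ay": 0, "az": 0}, {"hand": 100, "x": 0.125, "y": -0.042, "z": 0, "ax": 0, "ay": 0, "az": 0}])

```text
t: 16.98
tool_pos: [0.513, 0.2443, 0.4502]
orientation: [2.424, 1.997, -0.0]
force: [0.1, -0.6, 0.1]
opening: 0.0932
gripper_force: 0.0
```

```bash
python3 -c "
from h import *
go(.513,.2548,.271,-.19)"
```

```text
pos [0.513  0.2443 0.4502] t 16.975 shift [ 0.0104 -0.0021  0.1792] turn [ 0.0001  0.0005 -0.0026]
```

Request:
carry_out(targets=[{"hand": 100, "x": 0.01, "y": -0.002, "z": 0.03, "ax": 0, "ay": 0, "az": 0}, {"hand": 100, "x": 0.01, "y": -0.002, "z": 0.08, "ax": 0, "ay": 0, "az": 0}, {"hand": 100, "x": 0.01, "y": -0.002, "z": 0.12, "ax": 0, "ay": 0, "az": 0}, {"hand": 100, "x": 0.01, "y": -0.002, "z": 0.16, "ax": 0, "ay": 0, "az": 0}, {"hand": 100, "x": 0.01, "y": -0.002, "z": 0.179, "ax": 0, "ay": 0, "az": 0}, {"hand": 100, "x": 0.01, "y": -0.002, "z": 0.179, "ax": 0, "ay": 0, "az": 0}, {"hand": 60, "x": 0.01, "y": -0.002, "z": 0.179, "ax": 0, "ay": 0, "az": 0}, {"hand": 25, "x": 0.01, "y": -0.002, "z": 0.179, "ax": 0, "ay": 0, "az": 0}])

```text
t: 17.98
tool_pos: [0.5134, 0.2561, 0.2734]
orientation: [2.422, 1.999, 0.005]
force: [-0.5, -0.2, -0.1]
opening: 0.0774
gripper_force: 0.0
```

Request:
carry_out(targets=[{"hand": 20, "x": 0, "y": 0, "z": 0, "ax": 0, "ay": 0, "az": 0}, {"hand": 20, "x": 0, "y": 0, "z": 0, "ax": 0, "ay": 0, "az": 0}, {"hand": 20, "x": 0, "y": 0, "z": 0, "ax": 0, "ay": 0, "az": 0}, {"hand": 20, "x": 0, "y": 0, "z": 0, "ax": 0, "ay": 0, "az": 0}, {"hand": 20, "x": 0, "y": 0, "z": 0, "ax": 0, "ay": 0, "az": 0}, {"hand": 20, "x": 0, "y": 0, "z": 0, "ax": 0, "ay": 0, "az": 0}, {"hand": 20, "x": 0, "y": 0, "z": 0, "ax": 0, "ay": 0, "az": 0}, {"hand": 20, "x": 0, "y": 0, "z": 0, "ax": 0, "ay": 0, "az": 0}])

```text
t: 18.98
tool_pos: [0.5125, 0.2558, 0.2712]
orientation: [-2.423, -1.999, 0.0]
force: [-0.3, 0.8, -0.8]
opening: 0.0358
gripper_force: 15.0
```

Request:
carry_out(targets=[{"hand": 20, "x": 0, "y": 0, "z": -0.02, "ax": 0, "ay": 0, "az": 0}, {"hand": 20, "x": 0, "y": 0, "z": -0.06, "ax": 0, "ay": 0, "az": 0}, {"hand": 20, "x": 0, "y": 0, "z": -0.11, "ax": 0, "ay": 0, "az": 0}, {"hand": 20, "x": 0, "y": 0, "z": -0.15, "ax": 0, "ay": 0, "az": 0}, {"hand": 20, "x": 0, "y": 0, "z": -0.17, "ax": 0, "ay": 0, "az": 0}, {"hand": 20, "x": 0, "y": 0, "z": -0.17, "ax": 0, "ay": 0, "az": 0}])

```text
t: 19.73
tool_pos: [0.5128, 0.2559, 0.4433]
orientation: [2.422, 1.999, 0.005]
force: [0.9, -1.0, -1.8]
opening: 0.0361
gripper_force: 15.0
```

```bash
python3 -c "
from h import *
s=read_state();print(s['opening'],s['gripper_force'])
go(.551,-.259,.44,-.21)"
```

```text
0.03606392282304831 14.998716562986374
pos [0.5128 0.2559 0.4433] t 19.725 shift [-0.4983  0.1352  0.0027] turn [ 0.003  -0.0019  0.019 ]
```

Request:
carry_out(targets=[{"hand": 20, "x": -0.02, "y": 0.005, "z": 0, "ax": 0, "ay": 0, "az": 0.02}, {"hand": 20, "x": -0.07, "y": 0.019, "z": 0, "ax": 0, "ay": 0, "az": 0.02}, {"hand": 20, "x": -0.12, "y": 0.033, "z": 0, "ax": 0, "ay": 0, "az": 0.02}, {"hand": 20, "x": -0.175, "y": 0.047, "z": 0, "ax": 0, "ay": 0, "az": 0.02}, {"hand": 20, "x": -0.23, "y": 0.062, "z": 0, "ax": 0, "ay": 0, "az": 0.02}, {"hand": 20, "x": -0.285, "y": 0.077, "z": 0, "ax": 0, "ay": 0, "az": 0.02}, {"hand": 20, "x": -0.34, "y": 0.092, "z": 0, "ax": 0, "ay": 0, "az": 0.02}, {"hand": 20, "x": -0.38, "y": 0.103, "z": 0, "ax": 0, "ay": 0, "az": 0.02}])

```text
t: 20.72
tool_pos: [0.5404, -0.14, 0.4386]
orientation: [-2.443, -1.97, 0.004]
force: [0.0, -0.7, -0.0]
opening: 0.036
gripper_force: 15.0
```

Request:
carry_out(targets=[{"hand": 20, "x": -0.04, "y": 0.011, "z": 0, "ax": 0, "ay": 0, "az": 0}, {"hand": 20, "x": -0.08, "y": 0.022, "z": 0, "ax": 0, "ay": 0, "az": 0}, {"hand": 20, "x": -0.11, "y": 0.03, "z": 0, "ax": 0, "ay": 0, "az": 0}, {"hand": 20, "x": -0.118, "y": 0.032, "z": 0, "ax": 0, "ay": 0, "az": 0}, {"hand": 20, "x": -0.118, "y": 0.032, "z": 0, "ax": 0, "ay": 0, "az": 0}, {"hand": 20, "x": -0.118, "y": 0.032, "z": 0, "ax": 0, "ay": 0, "az": 0}])

```text
t: 21.48
tool_pos: [0.548, -0.258, 0.4407]
orientation: [-2.442, -1.975, 0.0]
force: [-1.0, -0.3, -1.6]
opening: 0.0356
gripper_force: 15.0
```

```bash
python3 -c "
from h import *
go(.551,-.259,.2652,-.21)"
```

```text
pos [ 0.548  -0.258   0.4407] t 21.475 shift [-0.0005  0.0033  0.1755] turn [-0.0009 -0.0006 -0.0004]
```

Request:
carry_out(targets=[{"hand": 20, "x": -0.001, "y": 0.003, "z": 0.02, "ax": 0, "ay": 0, "az": 0}, {"hand": 20, "x": -0.001, "y": 0.003, "z": 0.06, "ax": 0, "ay": 0, "az": 0}, {"hand": 20, "x": -0.001, "y": 0.003, "z": 0.1, "ax": 0, "ay": 0, "az": 0}, {"hand": 20, "x": -0.001, "y": 0.003, "z": 0.14, "ax": 0, "ay": 0, "az": 0}, {"hand": 20, "x": -0.001, "y": 0.003, "z": 0.165, "ax": 0, "ay": 0, "az": 0}, {"hand": 20, "x": -0.001, "y": 0.003, "z": 0.172, "ax": 0, "ay": 0, "az": 0}, {"hand": 20, "x": -0.001, "y": 0.003, "z": 0.174, "ax": 0, "ay": 0, "az": 0}, {"hand": 20, "x": -0.001, "y": 0.003, "z": 0.174, "ax": 0, "ay": 0, "az": 0}])

```text
t: 22.48
tool_pos: [0.5514, -0.2606, 0.2685]
orientation: [2.441, 1.974, 0.001]
force: [0.7, 0.1, -0.5]
opening: 0.0359
gripper_force: 15.0
```

Request:
carry_out(targets=[{"hand": 20, "x": 0, "y": 0, "z": 0, "ax": 0, "ay": 0, "az": 0}, {"hand": 20, "x": 0, "y": 0, "z": 0, "ax": 0, "ay": 0, "az": 0}])

```text
t: 22.72
tool_pos: [0.5511, -0.2607, 0.2681]
orientation: [2.442, 1.974, 0.001]
force: [0.2, -0.4, -1.2]
opening: 0.0358
gripper_force: 15.0
```

Request:
carry_out(targets=[{"hand": 20, "x": 0.001, "y": 0, "z": 0.0015, "ax": 0, "ay": 0, "az": 0}, {"hand": 20, "x": 0.001, "y": 0, "z": 0.003, "ax": 0, "ay": 0, "az": 0}, {"hand": 20, "x": 0.001, "y": 0, "z": 0.003, "ax": 0, "ay": 0, "az": 0}])

```text
t: 23.1
tool_pos: [0.5512, -0.2595, 0.265]
orientation: [2.443, 1.975, 0.0]
force: [-2.5, 1.7, 5.3]
opening: 0.0359
gripper_force: 15.0
```

Request:
carry_out(targets=[{"hand": 50, "x": 0, "y": 0, "z": 0, "ax": 0, "ay": 0, "az": 0}, {"hand": 100, "x": 0, "y": 0, "z": 0, "ax": 0, "ay": 0, "az": 0}, {"hand": 100, "x": 0, "y": 0, "z": 0, "ax": 0, "ay": 0, "az": 0}, {"hand": 100, "x": 0, "y": 0, "z": 0, "ax": 0, "ay": 0, "az": 0}, {"hand": 100, "x": 0, "y": 0, "z": 0, "ax": 0, "ay": 0, "az": 0}, {"hand": 100, "x": 0, "y": 0, "z": 0, "ax": 0, "ay": 0, "az": 0}, {"hand": 100, "x": 0, "y": 0, "z": 0, "ax": 0, "ay": 0, "az": 0}])

```text
t: 23.98
tool_pos: [0.5511, -0.2595, 0.2642]
orientation: [2.443, 1.975, -0.0]
force: [0.3, -0.3, -1.2]
opening: 0.0928
gripper_force: 0.0
```

```bash
python3 -c "
from h import *
s=read_state();print(s['opening'],s['force'])
go(.5255,.3368,.45,-.324)"
```

```text
0.0927830444372654 [ 0.25572496 -0.2522194  -1.16401494]
pos [ 0.5511 -0.2595  0.2642] t 23.975 shift [ 0.5778 -0.1499 -0.1858] turn [-0.     0.     0.113]
```

Request:
carry_out(targets=[{"hand": 100, "x": 0, "y": 0, "z": -0.05, "ax": 0, "ay": 0, "az": 0}, {"hand": 100, "x": 0, "y": 0, "z": -0.11, "ax": 0, "ay": 0, "az": 0}, {"hand": 100, "x": 0, "y": 0, "z": -0.17, "ax": 0, "ay": 0, "az": 0}, {"hand": 100, "x": 0.05, "y": -0.013, "z": -0.186, "ax": 0, "ay": 0, "az": 0.05}, {"hand": 100, "x": 0.11, "y": -0.029, "z": -0.186, "ax": 0, "ay": 0, "az": 0.113}, {"hand": 100, "x": 0.45, "y": -0.117, "z": -0.186, "ax": 0, "ay": 0, "az": 0.113}, {"hand": 100, "x": 0.45, "y": -0.117, "z": -0.186, "ax": 0, "ay": 0, "az": 0.113}, {"hand": 100, "x": 0.45, "y": -0.117, "z": -0.186, "ax": 0, "ay": 0, "az": 0.113}])

```text
t: 24.98
tool_pos: [0.5373, 0.0433, 0.4505]
orientation: [2.551, 1.833, 0.001]
force: [0.2, -0.3, 0.2]
opening: 0.0927
gripper_force: 0.0
```

Request:
carry_out(targets=[{"hand": 100, "x": 0, "y": 0, "z": 0, "ax": 0, "ay": 0, "az": 0}])

```text
t: 25.1
tool_pos: [0.5373, 0.0455, 0.4505]
orientation: [-2.545, -1.841, -0.002]
force: [0.3, -0.5, 0.2]
opening: 0.0932
gripper_force: 0.0
```

```bash
python3 -c "
from h import *
go(.5255,.3368,.45,-.324)"
```

```text
pos [0.5373 0.0455 0.4505] t 25.1 shift [ 0.273  -0.1023  0.0008] turn [ 0.0001 -0.0012  0.006 ]
```

Request:
carry_out(targets=[{"hand": 100, "x": 0.273, "y": -0.102, "z": 0, "ax": 0, "ay": 0, "az": 0}, {"hand": 100, "x": 0.273, "y": -0.102, "z": 0, "ax": 0, "ay": 0, "az": 0}, {"hand": 100, "x": 0.273, "y": -0.102, "z": 0, "ax": 0, "ay": 0, "az": 0}, {"hand": 100, "x": 0.273, "y": -0.102, "z": 0, "ax": 0, "ay": 0, "az": 0}, {"hand": 100, "x": 0.273, "y": -0.102, "z": 0, "ax": 0, "ay": 0, "az": 0}, {"hand": 100, "x": 0.273, "y": -0.102, "z": 0, "ax": 0, "ay": 0, "az": 0}, {"hand": 100, "x": 0.273, "y": -0.102, "z": 0, "ax": 0, "ay": 0, "az": 0}, {"hand": 100, "x": 0.273, "y": -0.102, "z": 0, "ax": 0, "ay": 0, "az": 0}])

```text
t: 26.1
tool_pos: [0.5286, 0.3312, 0.4504]
orientation: [2.552, 1.831, 0.0]
force: [0.8, 0.2, -0.5]
opening: 0.0931
gripper_force: 0.0
```

```bash
python3 -c "
from h import *
go(.5255,.3368,.248,-.324)"
```

```text
pos [0.5286 0.3312 0.4504] t 26.1 shift [ 0.0044 -0.0048  0.2024] turn [ 0.0003  0.0002 -0.0019]
```

Request:
carry_out(targets=[{"hand": 100, "x": 0.005, "y": -0.004, "z": 0.04, "ax": 0, "ay": 0, "az": 0}, {"hand": 100, "x": 0.005, "y": -0.004, "z": 0.09, "ax": 0, "ay": 0, "az": 0}, {"hand": 100, "x": 0.005, "y": -0.004, "z": 0.14, "ax": 0, "ay": 0, "az": 0}, {"hand": 100, "x": 0.005, "y": -0.004, "z": 0.18, "ax": 0, "ay": 0, "az": 0}, {"hand": 100, "x": 0.005, "y": -0.004, "z": 0.202, "ax": 0, "ay": 0, "az": 0}, {"hand": 100, "x": 0.005, "y": -0.004, "z": 0.202, "ax": 0, "ay": 0, "az": 0}, {"hand": 60, "x": 0.005, "y": -0.004, "z": 0.202, "ax": 0, "ay": 0, "az": 0}, {"hand": 30, "x": 0.005, "y": -0.004, "z": 0.202, "ax": 0, "ay": 0, "az": 0}])

```text
t: 27.1
tool_pos: [0.5267, 0.3388, 0.2504]
orientation: [2.551, 1.833, 0.005]
force: [1.1, -0.2, 0.1]
opening: 0.0778
gripper_force: 0.0
```

Request:
carry_out(targets=[{"hand": 30, "x": 0, "y": 0, "z": 0, "ax": 0, "ay": 0, "az": 0}, {"hand": 30, "x": 0, "y": 0, "z": 0, "ax": 0, "ay": 0, "az": 0}, {"hand": 30, "x": 0, "y": 0, "z": 0, "ax": 0, "ay": 0, "az": 0}, {"hand": 30, "x": 0, "y": 0, "z": 0, "ax": 0, "ay": 0, "az": 0}, {"hand": 30, "x": 0, "y": 0, "z": 0, "ax": 0, "ay": 0, "az": 0}, {"hand": 30, "x": 0, "y": 0, "z": 0, "ax": 0, "ay": 0, "az": 0}, {"hand": 30, "x": 0, "y": 0, "z": 0, "ax": 0, "ay": 0, "az": 0}, {"hand": 30, "x": 0, "y": 0, "z": 0, "ax": 0, "ay": 0, "az": 0}])

```text
t: 28.1
tool_pos: [0.5258, 0.3388, 0.2483]
orientation: [-2.551, -1.834, 0.0]
force: [-1.2, 0.4, 2.0]
opening: 0.044
gripper_force: 15.0
```

Request:
carry_out(targets=[{"hand": 30, "x": 0, "y": 0, "z": -0.02, "ax": 0, "ay": 0, "az": 0}, {"hand": 30, "x": 0, "y": 0, "z": -0.06, "ax": 0, "ay": 0, "az": 0}, {"hand": 30, "x": 0, "y": 0, "z": -0.11, "ax": 0, "ay": 0, "az": 0}, {"hand": 30, "x": 0, "y": 0, "z": -0.16, "ax": 0, "ay": 0, "az": 0}, {"hand": 30, "x": 0, "y": 0, "z": -0.19, "ax": 0, "ay": 0, "az": 0}, {"hand": 30, "x": 0, "y": 0, "z": -0.19, "ax": 0, "ay": 0, "az": 0}])

```text
t: 28.85
tool_pos: [0.5263, 0.3389, 0.4434]
orientation: [2.55, 1.833, 0.012]
force: [0.4, 0.4, -0.7]
opening: 0.0434
gripper_force: 15.0
```

```bash
python3 -c "
from h import *
s=read_state();print(s['opening'],s['gripper_force'])
go(.535,-.3333,.44,-.21)"
```

```text
0.04339162629144956 14.990820586681366
pos [0.5263 0.3389 0.4434] t 28.85 shift [-0.6345  0.2222  0.0011] turn [ 0.0058 -0.0052 -0.1141]
```

Request:
carry_out(targets=[{"hand": 30, "x": -0.02, "y": 0.007, "z": 0, "ax": 0, "ay": 0, "az": -0.02}, {"hand": 30, "x": -0.07, "y": 0.0245, "z": 0, "ax": 0, "ay": 0, "az": -0.05}, {"hand": 30, "x": -0.12, "y": 0.042, "z": 0, "ax": 0, "ay": 0, "az": -0.08}, {"hand": 30, "x": -0.17, "y": 0.0595, "z": 0, "ax": 0, "ay": 0, "az": -0.114}, {"hand": 30, "x": -0.22, "y": 0.077, "z": 0, "ax": 0, "ay": 0, "az": -0.114}, {"hand": 30, "x": -0.275, "y": 0.096, "z": 0, "ax": 0, "ay": 0, "az": -0.114}, {"hand": 30, "x": -0.33, "y": 0.1155, "z": 0, "ax": 0, "ay": 0, "az": -0.114}, {"hand": 30, "x": -0.38, "y": 0.133, "z": 0, "ax": 0, "ay": 0, "az": -0.114}])

```text
t: 29.85
tool_pos: [0.5303, -0.0658, 0.4368]
orientation: [-2.441, -1.975, 0.002]
force: [0.8, -0.4, -0.4]
opening: 0.0438
gripper_force: 15.0
```

```bash
python3 -c "
from h import *
s=read_state();print(s['opening'],s['gripper_force'])
go(.535,-.3325,.44,-.21)"
```

```text
0.04376050129947927 14.99183401465416
pos [ 0.5303 -0.0658  0.4368] t 29.85 shift [-0.2598  0.0603 -0.0033] turn [-0.0019  0.0001 -0.0004]
```

Request:
carry_out(targets=[{"hand": 30, "x": -0.05, "y": 0.012, "z": 0, "ax": 0, "ay": 0, "az": 0}, {"hand": 30, "x": -0.1, "y": 0.023, "z": 0, "ax": 0, "ay": 0, "az": 0}, {"hand": 30, "x": -0.15, "y": 0.035, "z": 0, "ax": 0, "ay": 0, "az": 0}, {"hand": 30, "x": -0.2, "y": 0.047, "z": 0, "ax": 0, "ay": 0, "az": 0}, {"hand": 30, "x": -0.24, "y": 0.056, "z": 0, "ax": 0, "ay": 0, "az": 0}, {"hand": 30, "x": -0.257, "y": 0.06, "z": 0, "ax": 0, "ay": 0, "az": 0}, {"hand": 30, "x": -0.257, "y": 0.06, "z": 0, "ax": 0, "ay": 0, "az": 0}, {"hand": 30, "x": -0.257, "y": 0.06, "z": 0, "ax": 0, "ay": 0, "az": 0}])

```text
t: 30.85
tool_pos: [0.5363, -0.3265, 0.4379]
orientation: [-2.44, -1.977, -0.0]
force: [-0.1, -0.1, -1.4]
opening: 0.0441
gripper_force: 15.0
```

```bash
python3 -c "
from h import *
go(.535,-.3325,.2423,-.21)"
```

```text
pos [ 0.5363 -0.3265  0.4379] t 30.85 shift [-6.300e-03  1.000e-04  1.956e-01] turn [-0.0006 -0.0008  0.001 ]
```

Request:
carry_out(targets=[{"hand": 30, "x": -0.006, "y": 0, "z": 0.02, "ax": 0, "ay": 0, "az": 0}, {"hand": 30, "x": -0.006, "y": 0, "z": 0.07, "ax": 0, "ay": 0, "az": 0}, {"hand": 30, "x": -0.006, "y": 0, "z": 0.12, "ax": 0, "ay": 0, "az": 0}, {"hand": 30, "x": -0.006, "y": 0, "z": 0.16, "ax": 0, "ay": 0, "az": 0}, {"hand": 30, "x": -0.006, "y": 0, "z": 0.184, "ax": 0, "ay": 0, "az": 0}, {"hand": 30, "x": -0.006, "y": 0, "z": 0.192, "ax": 0, "ay": 0, "az": 0}, {"hand": 30, "x": -0.006, "y": 0, "z": 0.194, "ax": 0, "ay": 0, "az": 0}, {"hand": 30, "x": -0.006, "y": 0, "z": 0.194, "ax": 0, "ay": 0, "az": 0}])

```text
t: 31.85
tool_pos: [0.5353, -0.3338, 0.2455]
orientation: [2.44, 1.975, 0.001]
force: [0.7, 0.2, -0.1]
opening: 0.0438
gripper_force: 15.0
```

Request:
carry_out(targets=[{"hand": 30, "x": 0, "y": 0, "z": 0, "ax": 0, "ay": 0, "az": 0}, {"hand": 30, "x": 0, "y": 0, "z": 0, "ax": 0, "ay": 0, "az": 0}])

```text
t: 32.1
tool_pos: [0.5351, -0.3338, 0.2452]
orientation: [2.441, 1.975, 0.001]
force: [-1.4, 0.2, -1.4]
opening: 0.0444
gripper_force: 15.0
```

Request:
carry_out(targets=[{"hand": 30, "x": 0.001, "y": 0, "z": 0.0015, "ax": 0, "ay": 0, "az": 0}, {"hand": 30, "x": 0.001, "y": 0, "z": 0.003, "ax": 0, "ay": 0, "az": 0}, {"hand": 30, "x": 0.001, "y": 0, "z": 0.003, "ax": 0, "ay": 0, "az": 0}])

```text
t: 32.48
tool_pos: [0.5352, -0.3326, 0.2423]
orientation: [2.442, 1.976, 0.0]
force: [-3.2, 2.7, 7.1]
opening: 0.0439
gripper_force: 15.0
```

Request:
carry_out(targets=[{"hand": 50, "x": 0, "y": 0, "z": 0, "ax": 0, "ay": 0, "az": 0}, {"hand": 100, "x": 0, "y": 0, "z": 0, "ax": 0, "ay": 0, "az": 0}, {"hand": 100, "x": 0, "y": 0, "z": 0, "ax": 0, "ay": 0, "az": 0}, {"hand": 100, "x": 0, "y": 0, "z": 0, "ax": 0, "ay": 0, "az": 0}, {"hand": 100, "x": 0, "y": 0, "z": 0, "ax": 0, "ay": 0, "az": 0}, {"hand": 100, "x": 0, "y": 0, "z": 0, "ax": 0, "ay": 0, "az": 0}])

```text
t: 33.22
tool_pos: [0.535, -0.3326, 0.2412]
orientation: [-2.442, -1.976, -0.0]
force: [0.4, 0.2, -0.7]
opening: 0.0906
gripper_force: 0.0
```

Request:
carry_out(targets=[{"hand": 100, "x": 0, "y": 0, "z": -0.05, "ax": 0, "ay": 0, "az": 0}, {"hand": 100, "x": 0, "y": 0, "z": -0.11, "ax": 0, "ay": 0, "az": 0}, {"hand": 100, "x": 0, "y": 0, "z": -0.18, "ax": 0, "ay": 0, "az": 0}, {"hand": 100, "x": -0.04, "y": -0.02, "z": -0.19, "ax": 0, "ay": 0, "az": 0}, {"hand": 100, "x": -0.2, "y": -0.12, "z": -0.19, "ax": 0, "ay": 0, "az": 0}, {"hand": 100, "x": -0.2, "y": -0.12, "z": -0.19, "ax": 0, "ay": 0, "az": 0}, {"hand": 100, "x": -0.2, "y": -0.12, "z": -0.19, "ax": 0, "ay": 0, "az": 0}, {"hand": 100, "x": -0.2, "y": -0.12, "z": -0.19, "ax": 0, "ay": 0, "az": 0}])

```text
t: 34.22
tool_pos: [0.3725, -0.5061, 0.4311]
orientation: [-2.447, -1.969, 0.002]
force: [0.1, 0.9, -0.5]
opening: 0.0929
gripper_force: 0.0
```

```bash
python3 -c "
from h import *
print(read_state()['tool_pos'])
p=camera_params('wrist');im,d=read_camera('wrist')
t,_=read_camera('top');t=cv2.resize(t[110:260,310:510],None,fx=3,fy=3)
s,_=read_camera('scene');s=cv2.resize(s[130:280,150:350],None,fx=3,fy=3)
cv2.imwrite('pics/e.png',np.vstack([np.hstack([t,s])])[:, :].copy()[:,:1200:1] if 0 else cv2.resize(np.hstack([t,s]),(800,300)))"
```

```text
[ 0.37252084 -0.50605239  0.43105407]
```

View pics/e.png

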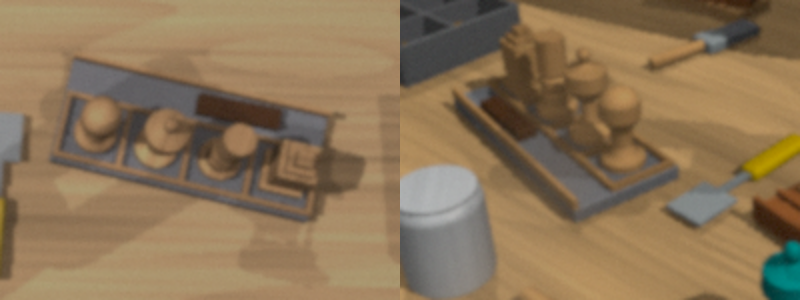

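The finials appear in the order ball, urn, column, square from the left, but the urn's knob at (180,122) looks off its cup, so I'll check it close up.

```bash
python3 -c "
from h import *
t,_=read_camera('top');p=camera_params('top')
for b in((.5826,-.1106),(.5666,-.1849),(.5507,-.2592),(.5348,-.3335)):print(topix(p,[(*b,.018),(*b,.018+.1)]).round(1).tolist())
t=cv2.resize(t[145:225,335:435],None,fx=5,fy=5,interpolation=cv2.INTER_CUBIC)
s,_=read_camera('scene');s=cv2.resize(s[135:225,190:280],None,fx=4.444,fy=4.444,interpolation=cv2.INTER_CUBIC)[:400,:300]
cv2.imwrite('pics/e2.png',np.hstack([t,s]))"
```

```text
[[356.4, 175.9], [360.7, 164.6]]
[[387.5, 183.0], [395.0, 172.3]]
[[418.8, 190.1], [429.7, 180.1]]
[[450.3, 197.2], [464.6, 188.0]]
```

View pics/e2.png

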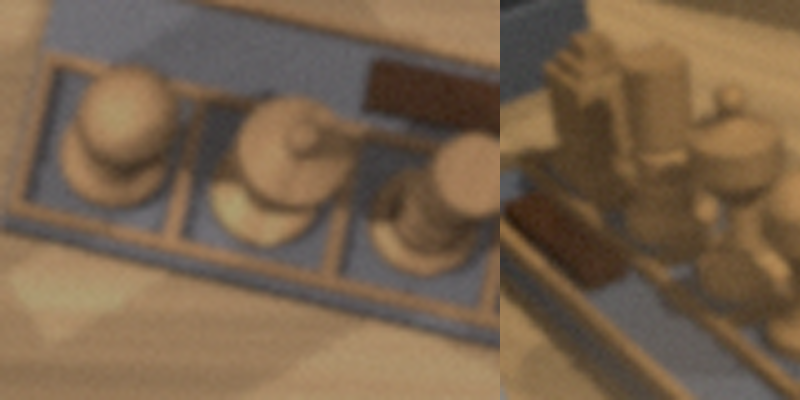

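Enlarged, the urn's knob at (305,137), or (396,172) in the full picture, matches the upright prediction; what looked wrong was its shadow. All four finials stand in the middle of their bays.

```bash
python3 -c "
from plant import robot
print(robot.close_job())"
```

```text
the job is handed in; nothing more can be done
None
```

All four finials stand upright and released in the packing rack in reverse order (ball, urn, column, square from the left), and the job was handed in at about 34 s.

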